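# Zero the bench scale that carries the empty tub

### The arm

A 6-joint arm with a two-finger parallel gripper is mounted at the origin on the work surface. World frame = base frame: x ahead of the robot, y to its left, z up, the work surface at z = 0. Lengths are in m, angles in rad, forces in N, time in s.
With the tool pointing down it reaches from about 0.375 to 0.9 m from the base axis. Payload 3.1 kg.
Tool frame: the origin (TCP) lies on the centre line of the jaws, within the pads' length; the fingertips stand 19 mm ahead of it and the grasp point (between the pads) is the TCP; y points along the fingers, x is the direction in which the jaws open and shut, and the axes are right-handed (so a half turn about y gives the same grasp; the last joint's range is limited). The gripper opens to 85 mm and grips with 20 to 120 N. Pads are 22 mm wide; open, the fingers measure 114 mm over their backs; the gripper's body (76 mm by 85 mm) begins 54 mm behind the grasp point. The pads swing forward as they close: fully open they stand 13 mm farther back than shut.
Start: joints at [1.095, 0.527, 1.433, -0, 1.181, -0.178], TCP at [0.183, 0.597, 0.25] pointing down, gripper open.
Joint ranges: [-3.08, 3.08], [-0.75, 2.2], [0.22, 2.44], [-1.43, 4.57], [0, 2.65], [-2.85, 2.85]. Speed limits (rad/s): [2.79, 2.79, 3.14, 3.14, 3.14, 3.14].

### API

Orientations are given as a unit quaternion [x, y, z, w].
In Python, from station import * gives the robot as it stands.
- The arm moves only by the tool step_arm, never from a script. Its argument "moves" is a list of rows, each a list of 7 numbers: the turn, a rotation vector about the tool's x, y, z in rad, then the shift along the tool's x, y, z in cm, then the closure, from -1 (fully open) to 1 (shut). A call has 1 to 12 rows; each row is the pose to reach, as a shift and turn from the pose measured when the call began, along the tool's axes at that moment; what a row does not reach only later rows make up. A row lasts 1/8 s, in which the tool goes at most 62.5 mm and 10.7 degrees, less where a joint would pass 70% of its speed; a pose out of reach is approached as far as the arm can. A call with a gripper value outside its range is refused whole. The fingers move at their own pace and stop on an object; "grip_force" is the grip in N (left out, the last holds). Time passes only in rows, so rows that repeat a pose let the fingers close. It gives the time, the measured TCP pose, the force and the opening at its end, in the units of the state.
- sense(): the state, without advancing time (a new reading comes with each control period).
- snapshot(name): name is "scene" or "top"; returns a dict with "frame" (480x640x3 uint8, red, green, blue), "z_map" (480x640 float32, m along the optical axis (not along the pixel's ray), 0 where there is no reading), "vfov" (degrees; the focal length in pixels is half the picture's height over the tangent of half this angle, whatever the lens; pixels are square), "cx", "cy" (the principal point, pixels), "xyz" and "orientation" of the camera in the world. Camera axes: x right, y down, z forward; pixel columns grow to the right and rows downward; lengths in m; the calibration is good to about 2 mm. A picture is of the moment at which its call begins.
- sign_off(): hands the job in, once; it reports no verdict.
The state is a dict: "t": time; "q": joint angles; "qd": joint speeds; "tau": joint torques, N m; "tcp_pos": TCP position; "tool_rot": TCP orientation; "force": force on the tool from outside, world axes, zero at the start; "ft_torque": the same for the moment, N m; "finger_gap": opening from 0.0 (shut) to 1.0 (fully open).
Only numpy, scipy, OpenCV 4.12 (cv2) and the standard library are available. Lean on these libraries where they do the work, as an engineer would, in place of code of your own. Each camera call takes 0.05 s, during which the arm holds its last target.

### The job

Of the two bench scales, zero the one that carries the empty open tub: with the fingertips gently press its long bar-shaped key right down, keep it down for about two seconds, then let it come up and draw the hand well clear of the key. Press no other key, do not touch the other scale, either weighing pan or anything standing on the pans, and leave every loose thing where it is: nothing is to be grasped or lifted.

Things in the scene. Friction and masses are not known exactly. Their poses are not given: they have to be found in the camera images.
- scale_tub: the scale that carries the empty open tub: white bench scale, fixed, 290 (x) by 240 mm (y), turned up to 0.25 rad. Origin: centre of its underside; x points from the key strip (robot side) to the pan, z up. Key strip 45 mm high, keys in a row at x = -105 mm: bar key at y = -70 mm (right end, seen from the robot), dark display 50 mm wide at +4, square key at +55, round key at +95
- scale_tub_pan: steel weighing pan of the scale that carries the empty open tub, 190 mm (x) by 220 mm (y), top face 60 mm above the table, centre 45 mm behind the scale's centre. Not to be touched. Origin: centre under the pan, 45 mm above the table
- scale_tub_bar_top (a point): Of the scale that carries the empty open tub: long bar key, black, 50 mm (scale y) by 24 mm (scale x). Point: centre of its top face, z up. At rest the top is 57 mm above the table, 12 mm proud of the strip. The key to press.
- scale_tub_bar (a joint): press of this scale's bar key (the scale that carries the empty open tub): 0 up, 0.008 m at the bottom stop; it counts as right down from 0.005 m. Straight down, spring-returned: 1 N to start, 5 N at the bottom, rigid beyond
- scale_tub_square (a joint): press of the square key, 22 mm, of the scale that carries the empty open tub: 0 up, 0.008 m at the bottom stop; it counts as right down from 0.005 m. Straight down, spring-returned: 1 N to start, 5 N at the bottom, rigid beyond. Not to be pressed
- scale_tub_round (a joint): press of the round key, 22 mm across, of the scale that carries the empty open tub: 0 up, 0.008 m at the bottom stop; it counts as right down from 0.005 m. Straight down, spring-returned: 1 N to start, 5 N at the bottom, rigid beyond. Not to be pressed
- scale_jar: the other scale, which carries a jar and a can and is in use: white bench scale, fixed, 290 (x) by 240 mm (y), turned up to 0.25 rad. Origin: centre of its underside; x points from the key strip (robot side) to the pan, z up. Key strip 45 mm high, keys in a row at x = -105 mm: bar key at y = -70 mm (right end, seen from the robot), dark display 50 mm wide at +4, square key at +55, round key at +95
- scale_jar_pan: steel weighing pan of the other scale, which carries a jar and a can and is in use, 190 mm (x) by 220 mm (y), top face 60 mm above the table, centre 45 mm behind the scale's centre. Not to be touched. Origin: centre under the pan, 45 mm above the table
- scale_jar_bar_top (a point): Of the other scale, which carries a jar and a can and is in use: long bar key, black, 50 mm (scale y) by 24 mm (scale x). Point: centre of its top face, z up. At rest the top is 57 mm above the table, 12 mm proud of the strip. Not to be pressed.
- scale_jar_bar (a joint): press of this scale's bar key (the other scale, which carries a jar and a can and is in use): 0 up, 0.008 m at the bottom stop; it counts as right down from 0.005 m. Straight down, spring-returned: 1 N to start, 5 N at the bottom, rigid beyond
- scale_jar_square (a joint): press of the square key, 22 mm, of the other scale, which carries a jar and a can and is in use: 0 up, 0.008 m at the bottom stop; it counts as right down from 0.005 m. Straight down, spring-returned: 1 N to start, 5 N at the bottom, rigid beyond. Not to be pressed
- scale_jar_round (a joint): press of the round key, 22 mm across, of the other scale, which carries a jar and a can and is in use: 0 up, 0.008 m at the bottom stop; it counts as right down from 0.005 m. Straight down, spring-returned: 1 N to start, 5 N at the bottom, rigid beyond. Not to be pressed
- tub: empty open white plastic tub, 130 by 160 mm, 60 mm high, loose on the pan of its scale (rim 120 mm above the table). Must stay where it is. Origin: centre of its underside
- jar_on: lidded amber jar, 84 mm across, 110 mm high, loose on the pan of the other scale. Must stay where it is. Origin: centre of its underside
- can_on: can, 66 mm across, 80 mm high, loose on the pan of the other scale. Must stay where it is. Origin: centre of its underside
- jar_mid: lidded clear jar, 68 mm across, 90 mm high, on the table between the two scales. Must stay where it is. Origin: centre of its underside
- can_mid: can, 72 mm across, 100 mm high, on the table between the two scales, farther back. Must stay where it is. Origin: centre of its underside
- mug: white mug, 76 mm across, 85 mm high, on the table to the left. Must stay where it is. Origin: centre of its underside
- carton: small cardboard carton 60 by 90 mm, 110 mm high, on the table to the right. Must stay where it is. Origin: centre of its underside

How it is judged:
By the outcome, as a careful person would: the job done as asked, in the order asked, and still so for the second after the job is handed in, with the robot touching nothing.
It also fails if it takes over 35 s, if anything falls off the work surface, if the arm or the gripper's body presses on something with over 40 N, if the wrist force passes 120 N, or if a joint passes its speed limit or range.

## Working session

There is one attempt and no reset: what is moved stays moved. The work goes in short steps, Python scripts to look and compute and a tool call to move; the robot and the scene stay as the last step left them, time stands still between calls to the robot, and variables do not carry over. Pictures are saved under pics/ and viewed, and the job is handed in when it is done.

Besides the shell and the picture viewer there is one more tool, called after "Call:" as name([rows], argument=value, ...), one row to a line, values as JSON. step_arm: Moves the arm, as the interface text tells. Its arguments: {"type":"object","properties":{"moves":{"type":"array","items":{"type":"array","items":{"type":"number"}}},"grip_force":{"type":"number"}},"required":["moves"]}

```bash
mkdir -p pics; python3 - <<'E'
from station import *
import cv2,pickle
print(sense())
for n in("scene","top"):
    s=snapshot(n); pickle.dump(s,open(f"{n}.pkl","wb"))
    cv2.imwrite(f"pics/{n}0.png",s["frame"][:,:,::-1]); print(n,s["vfov"],s["cx"],s["cy"],s["xyz"],s["orientation"])
E
```

```text
{'t': 0.0, 'q': array([ 1.09449129e+00,  5.28456465e-01,  1.43388389e+00,  1.63296998e-05,
        1.18138315e+00, -1.78504235e-01]), 'qd': array([ 0.00034871, -0.00048485, -0.00073906,  0.00113766, -0.00167334,
        0.00015074]), 'tau': array([-7.67038000e-05, -4.42346764e+01, -1.78029442e+01, -2.46838317e-04,
        8.47073999e-03, -1.86852944e-06]), 'tcp_pos': array([0.18304925, 0.59690293, 0.24934538]), 'tool_rot': array([ 0.56897209,  0.41961191, -0.42096809, -0.56831547]), 'force': array([ 0.44309559, -0.21255008,  0.14473557]), 'ft_torque': array([ 0.0303764 , -0.0137463 , -0.02456649]), 'finger_gap': 0.9999715943640384}
scene 51.837084951892955 316.7280216374066 245.59554115732752 [1.63219588 0.14649582 0.75338325] [ 0.58017362  0.6599674  -0.35908677 -0.31448098]
top 47.00980561034956 319.2447475101264 236.39738219306804 [ 0.39984405 -0.01950746  1.72110984] [-0.70025264  0.71208904 -0.03418767  0.03750524]
```

View pics/scene0.png

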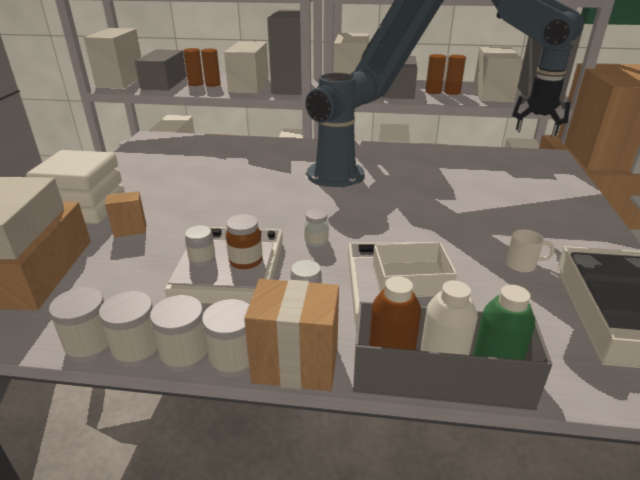

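View pics/top0.png

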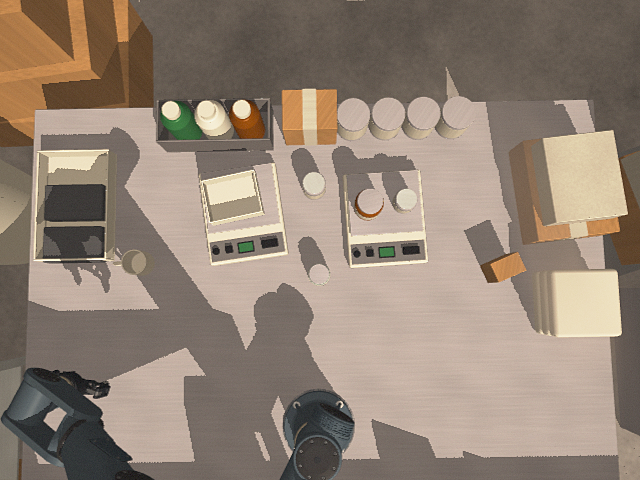

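The top view shows the tub scale on the left, with its bar key near pixel (269,242), display at (246,247), square key at (228,248) and round key at (216,250). The jar scale is on the right. A clear jar stands at (319,273). Next I measure the bar key.

```bash
cat > h.py <<'E'
import numpy as np,pickle,cv2
from scipy.spatial.transform import Rotation as R
def cloud(s):
    z=s["z_map"].astype(float);f=240/np.tan(np.radians(s["vfov"]/2))
    v,u=np.mgrid[:480,:640]
    p=np.stack([(u-s["cx"])/f*z,(v-s["cy"])/f*z,z],-1)
    return p@R.from_quat(s["orientation"]).as_matrix().T+np.array(s["xyz"])
E
python3 - <<'E'
from h import *
s=pickle.load(open("top.pkl","rb"));P=cloud(s);im=s["frame"]
cv2.imwrite("pics/crop.png",cv2.resize(im[150:290,190:350,::-1],None,fx=5,fy=5,interpolation=cv2.INTER_NEAREST)[:600])
np.set_printoptions(precision=3,suppress=True,linewidth=200)
print("table",P[300,150],P[330,150])
g=im.astype(int).sum(2)
print((P[232:256,258:284,2]*1000).astype(int))
print(g[232:256,258:284])
for (v,u) in [(242,269),(182,313),(273,319)]:print(P[v,u])
# key: height 53-62mm and dark
sub=np.zeros((480,640),bool);sub[230:256,256:284]=1
m=sub&(g<200)
print(m.sum(),P[m].mean(0),np.median(P[m][:,2]))
mk=sub&(P[...,2]>.052)&(P[...,2]<.063)&(g<200)
r=cv2.minAreaRect(P[mk][:,:2].astype(np.float32));print("key rect",mk.sum(),r)
# scale body: z 0.035..0.07 region
b=np.zeros((480,640),bool);b[160:270,195:292]=1
b&=(P[...,2]>.036)&(P[...,2]<.066)
n,l,st,c=cv2.connectedComponentsWithStats(b.astype(np.uint8))
k=1+st[1:,4].argmax();q=P[l==k]
r=cv2.minAreaRect(q[:,:2].astype(np.float32));print("scale rect",st[k],r)
E
```

```text
table [ 0.386  0.517 -0.004] [0.294 0.513 0.003]
[[  48   42   41   42   41   44   44   39   45   41   42   45   47   46   42   43   42   51   45   42   45   43   46   43   48   41]
 [  47   40   37   41   44   43   40   40   41   45   40   38   42   38   44   56   43   46 1721   39   50   43   42   37   45   40]
 [  38   37   43   42   45   43   43   47   48   49   44   46   42   53   43   46   47   42   41   45   45   47   47   38   35   42]
 [  47   43   43   50   44   45   36   42   46   37   43   47   47   47   51   35   48   47   45   42   50   50   52   39   45   41]
 [  41   43   45   45   44   42   48   43   40   49   42   37   40   42   41   38   44   50   36   44   47   45   52   50   42   40]
 [  44   41   43   44   49   45   40   41   43   39   43   42   49   41   46   51   46   43   42   43   46   47   45   49   48   43]
 [  38   52   38   46   41   47   52   43   40   48   49   44   41   44   36   41   44   47   58   47   39   37   49   46   41   42]
 [  49   42   46   42   44   47   37   45   46   33   44   52   56   58   57   56   60   54   52   55   46   51   45   4
[... 4378 characters left out ...]
9 720 713]
 [368 366 364 365 359 368 361 373 366 387 390 420 513 592 582 605 681 725 716 712 703 708 710 710 714 714]
 [373 363 381 371 416 491 515 578 598 681 721 720 707 704 705 709 704 709 711 712 717 720 727 730 724 711]
 [581 604 651 651 720 710 707 713 703 712 710 713 711 715 720 732 731 727 723 698 652 632 614 613 598 561]]
[0.556 0.14  0.049]
[0.729 0.003 0.098]
[ 0.458 -0.011  0.085]
133 [0.552 0.138 0.067] 0.05577561228420036
key rect 94 ((0.55277019739151, 0.13907158374786377), (0.023180419579148293, 0.048193495720624924), 5.873394966125488)
scale rect [ 199  163   89  103 4531] ((0.647528886795044, 0.22129076719284058), (0.2905333638191223, 0.2401372343301773), 7.635819911956787)
```

View pics/crop.png

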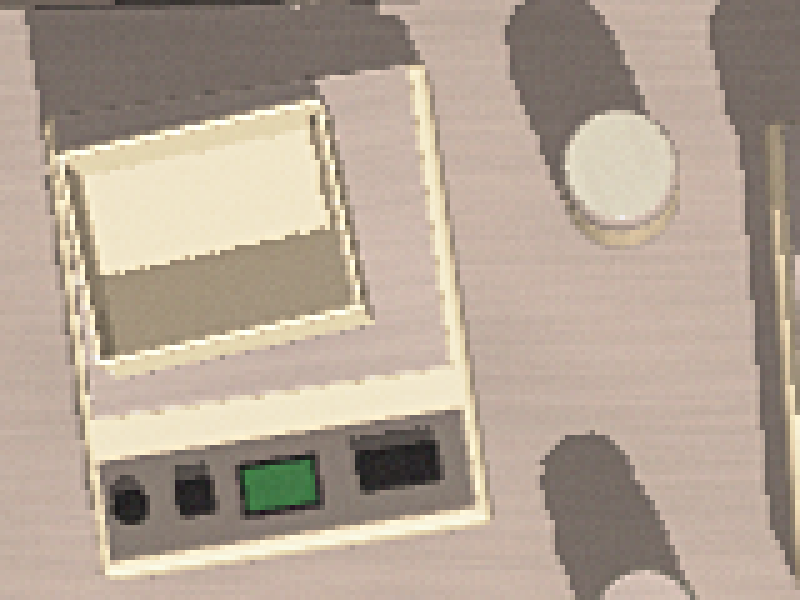

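```bash
cat > w.py <<'E'
from h import *
from station import sense
def rep(tx,ty,tz,yaw):
    s=sense();Rm=R.from_quat(s["tool_rot"]).as_matrix()
    x=np.array([-np.sin(yaw),np.cos(yaw),0])
    y=np.array([0,0,-1.]);best=None
    for sg in(1,-1):
        X=sg*x;T=np.stack([X,y,np.cross(X,y)],1);rv=R.from_matrix(Rm.T@T).as_rotvec()
        if best is None or np.linalg.norm(rv)<np.linalg.norm(best):best=rv
    print("tool axes\n",Rm.round(3),"\nrotvec",best.round(4),"shift cm",(Rm.T@(np.array([tx,ty,tz])-s["tcp_pos"])*100).round(2))
    print("t",s["t"],"tcp",s["tcp_pos"].round(4),"F",s["force"].round(2),"gap",round(s["finger_gap"],3),"q6",s["q"].round(2))
E
python3 - <<'E'
from w import *
s=pickle.load(open("top.pkl","rb"));P=cloud(s)
b=np.zeros((480,640),bool);b[150:240,195:275]=1
q=P[b&(P[...,2]>.105)&(P[...,2]<.14)]
a=np.radians(7.64);d=q[:,:2]-[.5527,.1385]
lx=d@[np.cos(a),np.sin(a)];ly=d@[-np.sin(a),np.cos(a)]
print("rim pts rel key local x,y pct",np.percentile(lx,[1,5,50,99]),np.percentile(ly,[1,5,99]))
rep(.5527,.1385,.15,a)
E
```

```text
rim pts rel key local x,y pct [0.07893746 0.08051149 0.15208738 0.21591539] [0.00312132 0.00565058 0.16811677]
tool axes
 [[ 0.293 -0.001 -0.956]
 [ 0.956 -0.002  0.293]
 [-0.002 -1.     0.   ]] 
rotvec [-0.0007 -0.4312 -0.0018] shift cm [-32.96   9.99 -48.79]
t 0.1 tcp [0.1831 0.597  0.2494] F [-0.37 -0.72  0.42] gap 0.999 q6 [ 1.09  0.53  1.43 -0.    1.18 -0.18]
```

Call:
step_arm([
  [0,-0.04,0,-3.0,0,-4.4,1],
  [0,-0.08,0,-6.0,0,-8.9,1],
  [0,-0.12,0,-9.0,0,-13.3,1],
  [0,-0.16,0,-12.0,0,-17.7,1],
  [0,-0.2,0,-15.0,0,-22.2,1],
  [0,-0.24,0,-18.0,0,-26.6,1],
  [0,-0.28,0,-21.0,0,-31.0,1],
  [0,-0.32,0,-24.0,0,-35.5,1],
  [0,-0.36,0,-27.0,0,-40.0,1],
  [0,-0.4,0,-30.0,0,-44.4,1],
  [0,-0.43,0,-33.0,0,-48.8,1],
  [0,-0.43,0,-33.0,0,-48.8,1],
], grip_force=20)

```text
t: 1.6
tcp_pos: [0.5553, 0.1351, 0.2495]
tool_rot: [-0.468, -0.53, 0.531, 0.467]
force: [-1.2, 0.3, -0.1]
finger_gap: -0.002
```

```bash
python3 -c "
from w import *
rep(.5527,.1385,.086,.1333)"
```

```text
tool axes
 [[-0.127  0.    -0.992]
 [ 0.992 -0.002 -0.127]
 [-0.002 -1.    -0.   ]] 
rotvec [ 0.0002 -0.0061 -0.0025] shift cm [ 0.41 16.35  0.22]
t 1.6 tcp [0.5553 0.1351 0.2495] F [-1.21  0.26 -0.05] gap -0.002 q6 [ 0.04  0.46  1.57 -0.    1.11 -1.65]
```

Call:
step_arm([
  [0,0,0,0.4,3,0.2,1],
  [0,0,0,0.4,6,0.2,1],
  [0,0,0,0.4,9,0.2,1],
  [0,0,0,0.4,12,0.2,1],
  [0,0,0,0.4,14.5,0.2,1],
  [0,0,0,0.4,15.8,0.2,1],
  [0,0,0,0.4,16.2,0.2,1],
  [0,0,0,0.4,16.2,0.2,1],
])

```text
t: 2.6
tcp_pos: [0.5531, 0.1387, 0.0879]
tool_rot: [-0.468, -0.53, 0.531, 0.466]
force: [0.7, 0.2, 0.3]
finger_gap: 0.002
```

```bash
python3 - <<'E'
from w import *
from station import snapshot
rep(.5527,.1385,.076,.1333)
s=snapshot("scene");cv2.imwrite("pics/s1.png",cv2.resize(s["frame"][180:330,280:480,::-1],None,fx=4,fy=4))
s=snapshot("top");cv2.imwrite("pics/t1.png",cv2.resize(s["frame"][160:280,190:340,::-1],None,fx=5,fy=5))
E
```

```text
tool axes
 [[-0.127  0.001 -0.992]
 [ 0.992 -0.002 -0.127]
 [-0.002 -1.    -0.001]] 
rotvec [ 0.0009 -0.0059 -0.0024] shift cm [-0.01  1.19  0.05]
t 2.6 tcp [0.5531 0.1387 0.0879] F [0.67 0.25 0.25] gap 0.002 q6 [ 0.05  0.69  1.7  -0.    0.76 -1.64]
```

View pics/s1.png

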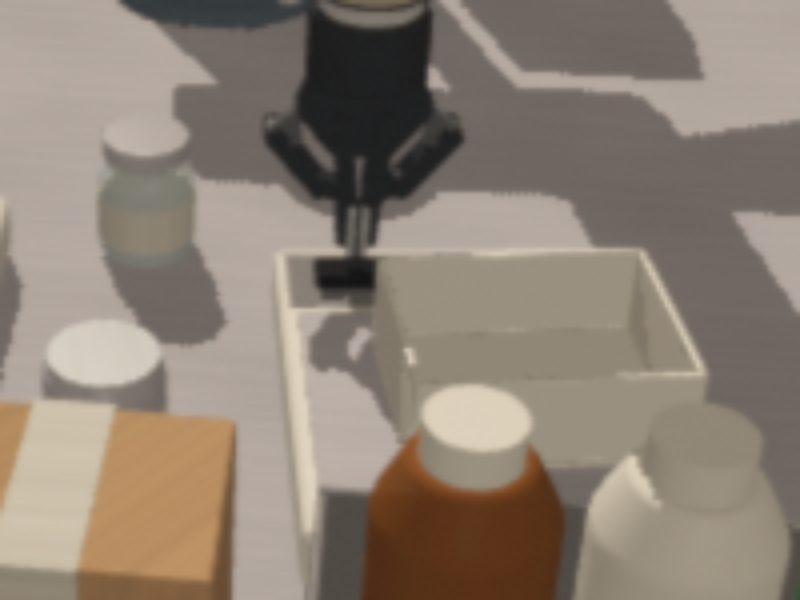

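View pics/t1.png

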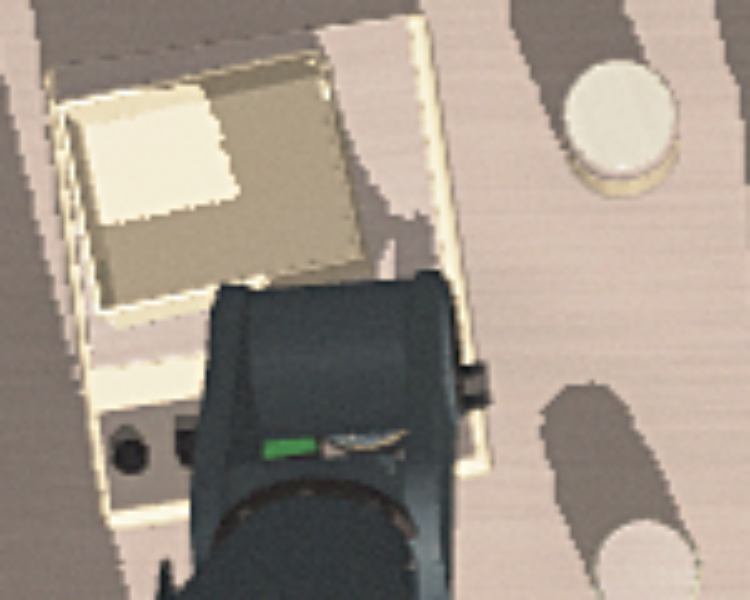

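The shut fingertips hang just over the bar key, at scene-crop pixel (352,245) against the key at (345,272). Next I go down to contact.

Call:
step_arm([
  [0,0,0,0,0.5,0,1],
  [0,0,0,0,0.9,0,1],
  [0,0,0,0,1.2,0,1],
  [0,0,0,0,1.4,0,1],
  [0,0,0,0,1.4,0,1],
])

```text
t: 3.32
tcp_pos: [0.5535, 0.1385, 0.0743]
tool_rot: [-0.468, -0.531, 0.531, 0.466]
force: [0.3, 0.4, 3.1]
finger_gap: -0.002
```

Call:
step_arm([
  [0,0,0,0,0.25,0,1],
  [0,0,0,0,0.45,0,1],
  [0,0,0,0,0.5,0,1],
  [0,0,0,0,0.5,0,1],
])

```text
t: 3.82
tcp_pos: [0.5535, 0.1385, 0.0695]
tool_rot: [-0.468, -0.531, 0.531, 0.466]
force: [-0.5, 0.0, 4.5]
finger_gap: 0.006
```

Call:
step_arm([
  [0,0,0,0,0.08,0,1],
  [0,0,0,0,0.08,0,1],
  [0,0,0,0,0.08,0,1],
  [0,0,0,0,0.08,0,1],
  [0,0,0,0,0.08,0,1],
  [0,0,0,0,0.08,0,1],
  [0,0,0,0,0.08,0,1],
  [0,0,0,0,0.08,0,1],
  [0,0,0,0,0.08,0,1],
  [0,0,0,0,0.08,0,1],
  [0,0,0,0,0.08,0,1],
  [0,0,0,0,0.08,0,1],
])

```text
t: 5.32
tcp_pos: [0.5535, 0.1385, 0.0687]
tool_rot: [-0.468, -0.531, 0.531, 0.466]
force: [-0.8, -0.6, 4.1]
finger_gap: 0.0
```

Call:
step_arm([
  [0,0,0,0,0,0,1],
  [0,0,0,0,0,0,1],
  [0,0,0,0,-0.5,0,1],
  [0,0,0,0,-1.5,0,1],
  [0,0,0,0,-4,0,1],
  [0,0,0,0,-8,0,1],
  [0,0,0,0,-12,0,1],
  [0,0,0,0,-16,0,1],
  [0,0,0,0,-18,0,1],
  [0,0,0,0,-18,0,1],
  [0,0,0,0,-18,0,1],
])

```text
t: 6.7
tcp_pos: [0.5523, 0.1389, 0.2478]
tool_rot: [-0.468, -0.53, 0.531, 0.467]
force: [-0.2, -0.0, -1.0]
finger_gap: -0.002
```

Call:
step_arm([
  [0,0,0,4,0,2,1],
  [0,0,0,8,0,4,1],
  [0,0,0,12,0,6,1],
  [0,0,0,16,0,8,1],
  [0,0,0,20,0,10,1],
  [0,0,0,24,0,12,1],
  [0,0,0,28,0,14,1],
  [0,0,0,28,0,14,1],
  [0,0,0,28,0,14,1],
])

```text
t: 7.82
tcp_pos: [0.3775, 0.3983, 0.2459]
tool_rot: [-0.468, -0.529, 0.532, 0.466]
force: [-1.2, 0.2, 0.1]
finger_gap: 0.002
```

```bash
python3 - <<'E'
from w import *
from station import snapshot
rep(.5527,.1385,.076,.1333)
s=snapshot("top");cv2.imwrite("pics/t2.png",s["frame"][:,:,::-1])
P=cloud(s);o=pickle.load(open("top.pkl","rb"));P0=cloud(o)
for n,p in(("before",P0),("after",p if 0 else P)):
    print(n,"key z",np.median(p[241:246,263:276,2]),"strip z",np.median(p[249:252,262:280,2]))
# change in height among non-arm items
d=np.abs(cv2.medianBlur((P[...,2]).astype(np.float32),5)-cv2.medianBlur(P0[...,2].astype(np.float32),5))>.015
print("changed px in item areas:",[(k,int(d[a:b,c:e].sum())) for k,(a,b,c,e) in dict(tub=(160,230,198,270),jarscale=(165,270,340,430),jar_mid=(260,288,305,333),can_mid=(168,200,298,330),mug=(245,276,112,150),carton=(248,285,478,528)).items()])
E
```

```text
tool axes
 [[-0.127 -0.002 -0.992]
 [ 0.992 -0.004 -0.127]
 [-0.004 -1.     0.002]] 
rotvec [-0.0022 -0.0055 -0.004 ] shift cm [-27.93  17.07 -14.1 ]
t 7.825 tcp [0.3775 0.3983 0.2459] F [-1.19  0.24  0.14] gap 0.002 q6 [ 0.61  0.43  1.63 -0.    1.09 -1.09]
before key z 0.05627212735867704 strip z 0.04433391544104137
after key z 0.056541703499901175 strip z 0.04488970853376084
changed px in item areas: [('tub', 13), ('jarscale', 3), ('jar_mid', 1), ('can_mid', 0), ('mug', 10), ('carton', 2)]
```

View pics/t2.png

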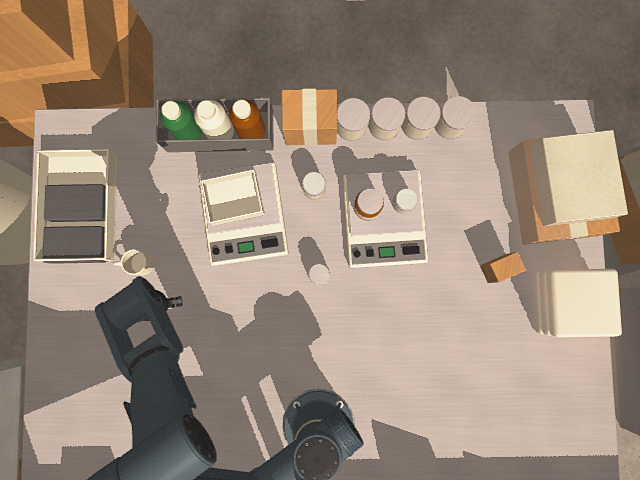

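The picture shows everything where it was and the hand well clear. The bar key at (269,242) is up again.

```bash
python3 -c "
from station import *
print(sense()['qd'].round(3),sense()['force']);print(sign_off())"
```

```text
[-0.018 -0.007 -0.005  0.002  0.     0.   ] [-0.21516839  0.34620058  0.16323152]
the job is handed in; nothing more can be done
None
```

I pressed the bar key of the tub scale with the shut fingertips, held it down for about two seconds, let it come up and drew the hand away. The job was handed in at about 8 s.

- **Press depth:** by the tool height, the key went down about 6.5–7.3 mm of its 8 mm travel. The vertical force was 4.1–4.5 N, which matches the spring. The joint itself can't be read, so this depth is worked out rather than measured directly.
- **Force reading:** at first contact it was 3.1 N, about 1 N above what I expected. Sensor noise is around 1 N.
- **Key position:** two independent measurements of the key's position agreed to about 1 mm.
- **After the press:** the key top is back at 56.5 mm, against 56.3 mm before. The height comparison shows only scattered pixels changed around the tub, the jar scale, the mug and the other loose things I checked. The hand is about 0.3 m to the side and 0.17 m above the key, with no contact force beyond noise.

No check failed.

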